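# Spin-check the rim-seating turntable, then load it

### The job

Before a diaphragm rim is seated, check that the press's round green rubber-topped turntable runs freely: while it is empty, rest a fingertip on the rubber and wheel it round, either way, through at least one full turn without lifting off on the way, so that any rub would be felt. Keep the touch light, always under 12 N, because the spindle leans and floats on a spring and the disc rubs when pushed hard. Then gently set the black diaphragm chestpiece flat in the white ring at the middle of the disc and let go, leaving everything else on the counter where it is.

Things in the scene. Friction and masses are not known exactly. Their poses are not given: they have to be found in the camera images.
- turntable: The press's turntable, fixed to the counter, foot 160 mm across. Origin at counter height under the disc's centre (within 3 mm); z up, yaw means nothing. Its flat disc is 150 mm across, 12 mm thick: green rubber top, aluminium edge, orange spot 60 mm from the middle, white ring 49 mm across round the middle; nothing stands up. Height of the disc's top is not measured: 68 to 88 mm at the middle.
- spindle (a point): Fixed top of the cast-iron foot, 40 mm up, below the disc. The spindle above leans 4 degrees to an unknown side, which stays put as the disc turns: 50 mm from the middle the top is up to 3.5 mm higher or lower, so a fingertip going round with the disc rises and falls once a turn. The disc floats on a spring: sinks 1 mm per 3 N after about 1 N preload, bottoms at 8 mm.
- disc (a joint): Angle of the disc about its spindle, rad, counted on over several turns; 0 at the start, growing anticlockwise seen from above. Drag 0.08 N m: a fingertip 50 mm from the middle must press with about 4 N to carry the disc along without slipping. It stops almost at once when let go.
- diaphragm_center (a point): Centre of the black plastic diaphragm chestpiece, 14 mm above its underside: round, 44 mm across, sides straight up to 20 mm, bevelled top at 28 mm, about 80 g, lying diaphragm down on the counter. A steel stem stub, 7.6 mm thick, sticks out along the point's own -x to 38 mm from the centre, 11 mm above the underside; grip across y to clear it.
- bell_center (a point): Centre of the chrome bell chestpiece, half-way up its 28 mm height: 38 mm across the foot, 18 mm at the top, with the same steel stem stub. Leave it alone.
- tray: White tray 110 x 150 x 22 mm with the ear tips in it; origin under its middle. Leave it alone.
- eartip0: Grey ear tip in the tray, 16 mm across, 14 mm high; origin under its middle. Leave it alone.
- eartip1: The other grey ear tip, of the same size. Leave it alone.
- fork: Steel tuning fork lying flat, about 195 mm long along its x, 26 mm wide, 8 mm thick; origin under the root of the tines. Leave it alone.
- wipes: White jar with a blue cap, 68 mm across, 85 mm high; origin under its middle. Leave it alone.
- hammer: Reflex hammer lying flat: steel handle, 180 mm long along its x, orange rubber head 60 mm wide, 12 mm thick; origin under its length. Leave it alone.
Mind the look-alikes: they are no part of the job. What is shaped like the part that bears diaphragm_center but yellow is not meant.

How it is judged:
By the outcome, as a careful person would: the job done as asked, in the order asked, and still so for the second after the job is handed in, with the robot touching nothing.
It also fails if it takes over 72 s, if anything falls off the work surface, if the arm or the gripper's body presses on something with over 40 N, if the wrist force passes 120 N, or if a joint passes its speed limit or range.

### The arm

A 6-joint arm with a two-finger parallel gripper is mounted at the origin on the work surface. World frame = base frame: x ahead of the robot, y to its left, z up, the work surface at z = 0. Lengths are in m, angles in rad, forces in N, time in s.
With the tool pointing down it reaches from about 0.4 to 0.825 m from the base axis. Payload 7 kg.
Tool frame: the origin (TCP) lies at the centre of the arm's flange, where the gripper is bolted on; the fingertips stand 178 mm ahead of it and the grasp point (between the pads) lies arm.tcp_to_grasp ahead of it (arm.tcp_to_grasp is the distance from the TCP to the grasp point, in m); z points along the fingers, y is the direction in which the jaws open and shut (so a half turn about z gives the same grasp; the last joint's range is limited). The gripper opens to 88 mm and grips with 3 to 60 N. Pads are 19 mm wide; open, the fingers measure 130 mm over their backs; the gripper's body (78 mm by 193 mm) begins 47 mm behind the grasp point.
Start: joints at [1.635, 0.359, 0.012, 0, -1.224, -0.288], TCP at [0.15, 0.658, 0.405] pointing down, gripper open.
Joint ranges: [-3.07, 3.07], [-1.43, 2.12], [-1.02, 1.25], [-3.03, 1.67], [-3.05, -0], [-3.03, 3.03]. Speed limits (rad/s): [2.39, 2.39, 3.01, 3.14, 3.14, 3.14].

### API

Orientations are given as [roll, pitch, yaw] about the fixed x, y, z axes, in that order (R = Rz(yaw) Ry(pitch) Rx(roll)).
In Python, from station import arm gives the robot as it stands.
- The arm moves only by the tool move_arm, never from a script. Its argument "deltas" is a list of rows, each a list of 6 numbers: the shift along the world's x, y, z in mm, then the turn, a rotation vector about the world's x, y, z in degrees. In form: [[tx, ty, tz, ax, ay, az], ...]. A call has exactly 5 rows; each row shifts and turns the commanded pose from where the row before left it; what a row does not reach is not made up. A row lasts 1/12 s, in which the tool goes at most 41.7 mm and 7.16 degrees, less where a joint would pass 70% of its speed; a pose out of reach is approached as far as the arm can. A call with a gripper value outside its range is refused whole. "claw" is the closure in counts, from 0 (fully open) to 255 (shut), set as the call begins (left out, the last holds). The fingers move at their own pace and stop on an object; "squeeze" is the grip in N (left out, the last holds). Time passes only in rows, so rows that do not move let the fingers close, or fill a call up. It gives the time, the measured TCP pose, the force and the opening at its end, in the units of the state.
- arm.get_state(): the state, without advancing time (a new reading comes with each control period).
- arm.grab_frame(name): name is "scene" or "side" or "wrist"; returns the picture (400x640x3 uint8, red, green, blue); there is no depth.
- arm.calibration(name): a dict with "intrinsics" (3x3 intrinsics, pixels), "T" (4x4, takes a point from camera to world coordinates); the wrist camera has in their place "mount" (4x4, takes a point from camera to tool coordinates, whose origin is the TCP and whose axes are the flange's). Camera axes: x right, y up, looking along -z (the intrinsics and any distortion apply to the point x, -y, -z); pixel columns grow to the right and rows downward; lengths in m; the calibration is good to about 2 mm. The wrist camera is an equidistant fisheye: a pixel r from the principal point sees the ray r / f radians off the axis. A picture is of the moment at which its call begins: read the wrist's pose just before it. calibration takes no time and is no camera call.
- arm.job_done(): hands the job in, once; it reports no verdict.
Trained networks look in the newest picture that a camera, given by its name, has taken for a name from the list of things; names that differ only in an ending like _2 or _b are one class to them, and where a whole thing is asked for, a point or a joint stands for the part that bears it (a point fixed in the world has none). Each returns a list of dicts, best first, with "score" (0 to 1); they miss things now and then, are a little off and sometimes report something else, mostly with a low value. They report only what shows in the picture. A call takes as long as a camera call. They do not tell look-alikes from the thing itself.
- arm.spot_in(thing, camera): "xy" ([column, row] in pixels, amid what is visible of it).
- arm.masks_of(thing, camera): "pixels" (400x640 bool, what is visible of it) and "xy" ([column, row] in pixels, amid what is visible of it).
- arm.spot_point(thing, camera): "xy" ([column, row] in pixels: a listed point, or the origin of a listed thing).
The state is a dict: "t": time; "q": joint angles; "qd": joint speeds; "joint_efforts": joint torques, N m; "eef_pos": TCP position; "ee_rot": TCP orientation; "force": force on the tool from outside, world axes, zero at the start; "moment": the same for the moment, N m; "width": finger opening in m.
Only numpy, scipy, OpenCV 4.12 (cv2) and the standard library are available. Lean on these libraries where they do the work, as an engineer would, in place of code of your own. Each camera call takes 0.05 s, during which the arm holds its last target. There are 200 camera calls.

## Working session

There is one attempt and no reset: what is moved stays moved. The work goes in short steps, Python scripts to look and compute and a tool call to move; the robot and the scene stay as the last step left them, time stands still between calls to the robot, and variables do not carry over. Pictures are saved under pics/ and viewed, about 8 in all and at most 12, crops included, and the job is handed in when it is done.

Besides the shell and the picture viewer there is one more tool, called after "Request:" as name([rows], argument=value, ...), one row to a line, values as JSON. move_arm: Moves the arm, as the interface text tells. Its arguments: {"type":"object","properties":{"deltas":{"type":"array","items":{"type":"array","items":{"type":"number"}}},"claw":{"type":"number"},"squeeze":{"type":"number"}},"required":["deltas"]}

```bash
mkdir -p pics; cat > h.py <<'E'
import numpy as np, cv2
from station import arm
from scipy.spatial.transform import Rotation as R
def grab(n,f=None):
    s=arm.get_state(); im=arm.grab_frame(n)
    if f: cv2.imwrite('pics/'+f,im[:,:,::-1])
    return im,s
def Tcam(n,s=None):
    c=arm.calibration(n)
    if n!='wrist': return np.array(c['T'])
    T=np.eye(4);T[:3,:3]=R.from_euler('xyz',s['ee_rot']).as_matrix();T[:3,3]=s['eef_pos']
    return T@np.array(c['mount'])
def ray(n,px,s=None):
    c=arm.calibration(n);K=np.array(c['intrinsics']);T=Tcam(n,s)
    u=np.array([(px[0]-K[0,2])/K[0,0],(px[1]-K[1,2])/K[1,1]])
    if n=='wrist':
        r=np.linalg.norm(u);k=np.sin(r)/max(r,1e-9);d=np.array([u[0]*k,-u[1]*k,-np.cos(r)])
    else: d=np.array([u[0],-u[1],-1.])
    return T[:3,3],T[:3,:3]@d
def at_z(n,px,z,s=None):
    o,d=ray(n,px,s);return o+d*(z-o[2])/d[2]
E
python3 - <<'E'
from h import *
print(arm.get_state(), arm.tcp_to_grasp)
ims=[]
for n in ['scene','side','wrist']:
    im,s=grab(n); ims.append(im)
    cv2.imwrite(f'pics/{n}0.png',im[:,:,::-1])
    c=arm.calibration(n);print(n,{k:np.round(v,3).tolist() if k in('T','mount','intrinsics') else v for k,v in c.items()})
    for th,z in [('turntable',0),('disc',.078),('diaphragm_center',.014),('bell_center',.014)]:
        for f in ([arm.spot_point] if th!='disc' else [arm.spot_in]):
            for r in f(th,n)[:3]: print(n,th,np.round(r['xy']),round(r['score'],2),np.round(at_z(n,r['xy'],z,s),3))
E
```

```text
{'t': 0.0, 'q': array([ 1.63512966e+00,  3.59391803e-01,  1.10443605e-02, -3.68662141e-04,
       -1.22410938e+00, -2.88113487e-01]), 'qd': array([ 0.00029452,  0.00028487, -0.00149383,  0.00073452, -0.00118844,
       -0.0005703 ]), 'joint_efforts': array([-2.75808407e-04, -5.82708907e+01,  2.93055117e+01,  6.99730933e+00,
        6.87092674e-03, -1.55447933e-04]), 'eef_pos': array([0.14974004, 0.65797263, 0.40370961]), 'ee_rot': array([ 3.13990212e+00, -1.39589920e-04, -2.23905588e-01]), 'force': array([-0.19410681, -0.47526187,  0.25513945]), 'moment': array([-0.00179301, -0.03050976,  0.03032664]), 'width': 0.08741873133765665} 0.1593
scene {'intrinsics': [[496.887, 0.0, 317.765], [0.0, 496.887, 196.817], [0.0, 0.0, 1.0]], 'T': [[-0.728, -0.572, 0.379, 0.975], [0.686, -0.601, 0.411, 0.386], [-0.007, 0.559, 0.829, 0.917], [0.0, 0.0, 0.0, 1.0]]}
scene turntable [320. 207.] 0.61 [ 0.571 -0.045  0.   ]
scene disc [323. 193.] 0.6 [ 0.578 -0.028  0.078]
scene diaphragm_center [312.  99.] 0.83 [ 0.369 -0.287  0.014]
scene diaphragm_center [260. 146.] 0.82 [ 0.563 -0.259  0.014]
scene di
[... 168 characters left out ...]
3, 191.552], [0.0, 0.0, 1.0]], 'T': [[-0.914, 0.289, -0.285, 0.206], [-0.406, -0.637, 0.656, 0.778], [0.008, 0.715, 0.699, 0.936], [0.0, 0.0, 0.0, 1.0]]}
side turntable [313. 206.] 0.78 [ 0.57  -0.041  0.   ]
side disc [311. 186.] 0.9 [ 0.575 -0.039  0.078]
side diaphragm_center [405. 168.] 0.63 [ 0.372 -0.293  0.014]
side diaphragm_center [344. 158.] 0.56 [ 0.56  -0.263  0.014]
side diaphragm_center [375. 158.] 0.44 [ 0.471 -0.302  0.014]
side bell_center [290. 297.] 0.79 [0.491 0.262 0.014]
wrist {'intrinsics': [[309.707, 0.0, 319.681], [0.0, 309.707, 201.678], [0.0, 0.0, 1.0]], 'mount': [[-0.0, 0.955, 0.298, 0.081], [1.0, 0.0, 0.0, -0.0], [0.0, 0.298, -0.955, 0.02], [0.0, 0.0, 0.0, 1.0]]}
```

View pics/scene0.png

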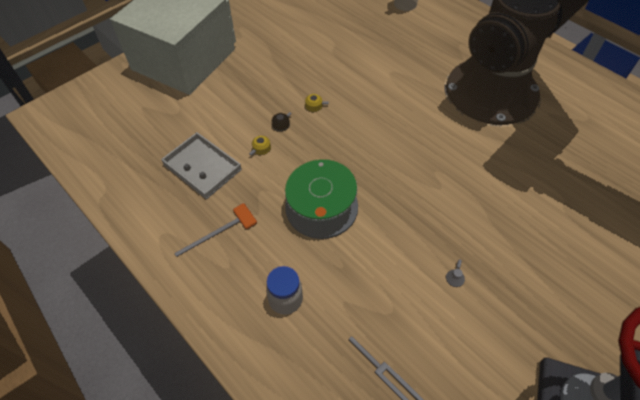

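```bash
python3 - <<'E'
import cv2
im=cv2.imread('pics/scene0.png')[70:190,220:380]
cv2.imwrite('pics/crop1.png',cv2.resize(im,None,fx=5,fy=5,interpolation=cv2.INTER_CUBIC))
E
```

```text
(no output)
```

View pics/crop1.png

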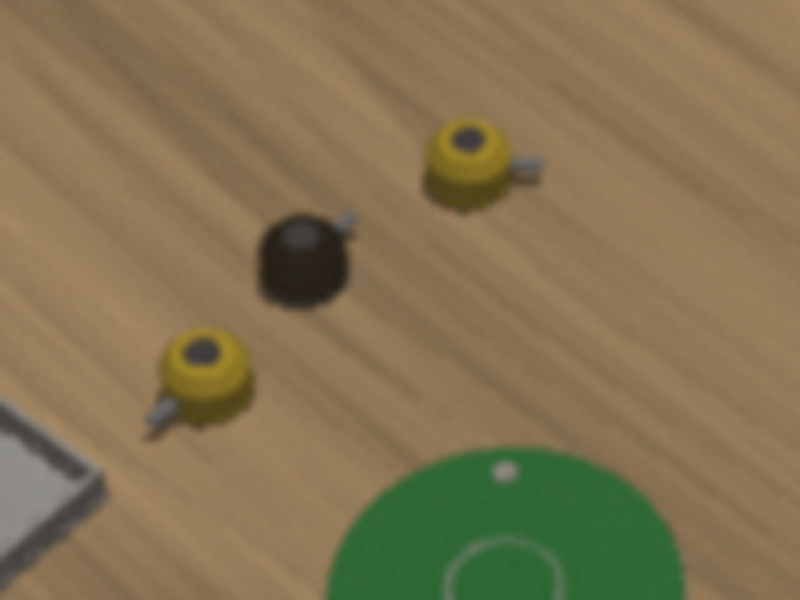

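Picture 1 shows the empty green turntable at (321,190). It has an orange spot at (321,212), with the tray, hammer, jar, fork and bell (456,273) around it. Picture 2 is the crop of the three candidates: yellow at (314,101), black at (281,120) and yellow at (260,146). Only the black one at (281,120) fits, at about (0.468, -0.29), with its stem toward -x. I'm moving above the turntable with the claw shut.

Request:
move_arm([
  [21,-35,0,0,0,0.6],
  [21,-35,0,0,0,0.6],
  [21,-35,0,0,0,0.6],
  [21,-35,0,0,0,0.6],
  [21,-35,0,0,0,0.6],
], claw=255, squeeze=10)

```text
t: 1.17
eef_pos: [0.2554, 0.4814, 0.4047]
ee_rot: [-3.141, -0.0, -0.17]
force: [1.1, -0.4, 0.6]
width: 0.0598
```

Request:
move_arm([
  [21,-35,0,0,0,0.7],
  [21,-35,0,0,0,0.7],
  [21,-35,0,0,0,0.7],
  [21,-35,0,0,0,0.7],
  [21,-35,0,0,0,0.7],
])

```text
t: 1.58
eef_pos: [0.3603, 0.3062, 0.4051]
ee_rot: [-3.141, -0.0, -0.109]
force: [0.3, -0.7, -0.3]
width: 0.0264
```

Request:
move_arm([
  [21,-35,0,0,0,0.6],
  [21,-35,0,0,0,0.6],
  [21,-35,0,0,0,0.6],
  [21,-35,0,0,0,0.6],
  [21,-35,0,0,0,0.6],
])

```text
t: 2.0
eef_pos: [0.4653, 0.1312, 0.4053]
ee_rot: [-3.141, -0.001, -0.057]
force: [0.7, -0.0, 0.3]
width: 0.0005
```

Request:
move_arm([
  [21,-35,0,0,0,0.6],
  [21,-35,0,0,0,0.6],
  [21,-35,0,0,0,0.6],
  [21,-35,0,0,0,0.6],
  [21,-35,0,0,0,0.6],
])

```text
t: 2.42
eef_pos: [0.5705, -0.044, 0.405]
ee_rot: [-3.141, -0.001, -0.005]
force: [1.4, 0.5, -0.4]
width: 0.0005
```

```bash
python3 - <<'E'
from h import *
from scipy.optimize import least_squares
im,s=grab('wrist','w1.png'); print(s['eef_pos'],s['force'])
for th,z in [('diaphragm_center',.014),('turntable',0)]:
    for r in arm.spot_point(th,'wrist')[:4]: print(th,np.round(r['xy']),round(r['score'],2),np.round(at_z('wrist',r['xy'],z,s),4))
# ring + green disc
def green(im):
    h=cv2.cvtColor(im,cv2.COLOR_RGB2HSV); m=cv2.inRange(h,(40,90,30),(85,255,255)); return m
for n,i in [('scene',cv2.imread('pics/scene0.png')[:,:,::-1]),('side',cv2.imread('pics/side0.png')[:,:,::-1]),('wrist',im)]:
    m=green(i);cs,_=cv2.findContours(m,cv2.RETR_EXTERNAL,cv2.CHAIN_APPROX_NONE)
    c=max(cs,key=cv2.contourArea);e=cv2.fitEllipse(c);print(n,'ell',np.round(e[0],1),np.round(e[1],1),cv2.contourArea(c))
    for z in(.068,.078,.088):print('  ',z,np.round(at_z(n,e[0],z,s)[:2],4))
E
```

```text
[ 0.57047131 -0.04396502  0.40498016] [ 1.41666341  0.47333161 -0.40877757]
diaphragm_center [488. 242.] 0.97 [ 0.4732 -0.2911  0.014 ]
diaphragm_center [471. 300.] 0.94 [ 0.3719 -0.2836  0.014 ]
diaphragm_center [483. 186.] 0.68 [ 0.5579 -0.2663  0.014 ]
turntable [320. 173.] 0.75 [ 0.5696 -0.0435  0.    ]
scene ell [320.5 188.7] [58.2 70.9] 3237.0
   0.068 [ 0.5696 -0.045 ]
   0.078 [ 0.5744 -0.0399]
   0.088 [ 0.5792 -0.0348]
side ell [314.6 187.4] [35.3 51.3] 1400.0
   0.068 [ 0.5688 -0.0496]
   0.078 [ 0.5646 -0.04  ]
   0.088 [ 0.5604 -0.0305]
wrist ell [320.8 183.7] [129.4 142.5] 14306.5
   0.068 [ 0.573  -0.0449]
   0.078 [ 0.5755 -0.0449]
   0.088 [ 0.578  -0.0449]
```

View pics/w1.png

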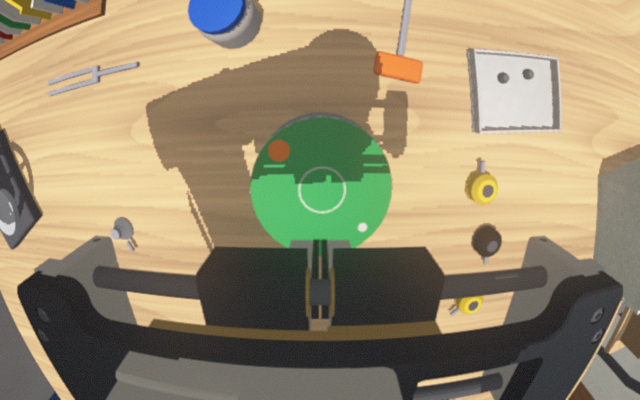

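```bash
python3 - <<'E'
from h import *
s=dict(eef_pos=[ 0.57047131,-0.04396502,0.40498016],ee_rot=[-3.141,-0.001,-0.005])
P=[];D=[]
def ring(f,c,rad,n):
    i=cv2.imread('pics/'+f);h=cv2.cvtColor(i,cv2.COLOR_BGR2HSV)
    sat=h[:,:,1].astype(float);a=[]
    for t in np.arange(0,2*np.pi,.05):
        rr=np.arange(*rad,.5);p=np.array([[c[0]+r*np.cos(t),c[1]+r*np.sin(t)] for r in rr],np.float32)
        v=cv2.remap(sat.astype(np.float32),p[:,0].reshape(1,-1),p[:,1].reshape(1,-1),cv2.INTER_LINEAR)[0]
        k=v.argmin()
        if np.median(v)-v[k]>25: a.append(p[k])
    e=cv2.fitEllipse(np.array(a,np.float32));print(n,len(a),np.round(e,1).tolist() if 0 else e);return e[0]
for f,c,r,n in [('w1.png',(322,190),(17,30),'wrist'),('scene0.png',(320.5,188),(7,16),'scene'),('side0.png',(314,186),(5,14),'side')]:
    e=ring(f,c,r,n);o,d=ray(n,e,s);P.append(o);D.append(d/np.linalg.norm(d))
for sub in ([0,1],[0,1,2],[1,2]):
    A=sum(np.eye(3)-np.outer(D[k],D[k]) for k in sub);b=sum((np.eye(3)-np.outer(D[k],D[k]))@P[k] for k in sub);print(sub,np.linalg.solve(A,b).round(4))
E
```

```text
wrist 126 ((321.695068359375, 189.36778259277344), (44.81035232543945, 45.60389709472656), 76.385986328125)
scene 126 ((320.24627685546875, 186.89068603515625), (18.733963012695312, 22.474594116210938), 82.36356353759766)
side 126 ((313.7225341796875, 185.787109375), (11.03349781036377, 17.051244735717773), 89.13394165039062)
[0, 1] [ 0.5689 -0.0459  0.0733]
[0, 1, 2] [ 0.5698 -0.0456  0.0763]
[1, 2] [ 0.5702 -0.0456  0.0761]
```

Picture 3 (wrist) shows the disc ring at (322,189), the black chestpiece at (488,240) and the yellow ones at (483,187) and (470,303). The disc centre is at about (0.5695, -0.0455), with the top near 0.075.

Request:
move_arm([
  [10,0,-28,0,0,0],
  [10,0,-28,0,0,0],
  [10,0,-28,0,0,0],
  [10,-1,-28,0,0,0],
  [9,0,-28,0,0,0],
])

```text
t: 2.98
eef_pos: [0.6189, -0.0418, 0.2639]
ee_rot: [-3.141, -0.001, -0.005]
force: [-0.0, -0.0, -0.0]
width: 0.0004
```

Request:
move_arm([
  [0,0,-1,0,0,0],
  [0,0,-0.5,0,0,0],
  [0,0,-0.5,0,0,0],
  [0,0,-0.5,0,0,0],
  [0,0,-0.5,0,0,0],
])

```text
t: 3.4
eef_pos: [0.619, -0.0425, 0.2638]
ee_rot: [-3.141, -0.003, -0.005]
force: [0.1, -0.3, -1.2]
width: 0.0005
```

Request:
move_arm([
  [0,0,0,0,0,0],
  [0,0,0,0,0,0],
  [0,0,0,0,0,0],
  [0,0,0,0,0,0],
  [0,0,0,0,0,0],
])

```text
t: 3.82
eef_pos: [0.6188, -0.0429, 0.2618]
ee_rot: [-3.142, -0.0, -0.006]
force: [0.6, 0.2, -0.9]
width: 0.0003
```

Request:
move_arm([
  [0,0,-0.6,0,0,0],
  [0,0,-0.6,0,0,0],
  [0,0,-0.6,0,0,0],
  [0,0,-0.6,0,0,0],
  [0,0,-0.6,0,0,0],
])

```text
t: 4.23
eef_pos: [0.6188, -0.0429, 0.2585]
ee_rot: [3.142, 0.0, -0.006]
force: [0.0, 0.5, 0.4]
width: 0.0008
```

Request:
move_arm([
  [0,-0.5,-0.6,0,0,0],
  [0,-0.5,-0.6,0,0,0],
  [0,-0.5,-0.6,0,0,0],
  [0,-0.5,-0.4,0,0,0],
  [0,-0.5,0,0,0,0],
])

```text
t: 4.65
eef_pos: [0.6188, -0.0454, 0.2563]
ee_rot: [3.142, 0.0, -0.006]
force: [0.7, -0.5, 0.9]
width: 0.0001
```

Request:
move_arm([
  [0,0,-0.5,0,0,0],
  [0,0,-0.5,0,0,0],
  [0,0,-0.5,0,0,0],
  [0,0,0,0,0,0],
  [0,0,0,0,0,0],
])

```text
t: 5.07
eef_pos: [0.6188, -0.0453, 0.2549]
ee_rot: [3.142, 0.0, -0.006]
force: [-0.6, -1.1, -0.3]
width: 0.0007
```

Request:
move_arm([
  [0,0,-0.5,0,0,0],
  [0,0,-0.5,0,0,0],
  [0,0,-0.5,0,0,0],
  [0,0,0,0,0,0],
  [0,0,0,0,0,0],
])

```text
t: 5.48
eef_pos: [0.6188, -0.0453, 0.2534]
ee_rot: [3.142, 0.0, -0.006]
force: [-0.3, -0.1, -0.1]
width: 0.0008
```

Request:
move_arm([
  [0,0,-0.5,0,0,0],
  [0,0,-0.5,0,0,0],
  [0,0,-0.5,0,0,0],
  [0,0,0,0,0,0],
  [0,0,0,0,0,0],
])

```text
t: 5.9
eef_pos: [0.6189, -0.0453, 0.2522]
ee_rot: [-3.142, -0.0, -0.006]
force: [-0.0, 1.2, 3.4]
width: 0.0
```

Request:
move_arm([
  [0,0,-0.5,0,0,0],
  [0,0,-0.5,0,0,0],
  [0,0,0,0,0,0],
  [0,0,0,0,0,0],
  [0,0,0,0,0,0],
])

```text
t: 6.32
eef_pos: [0.6189, -0.0453, 0.2512]
ee_rot: [-3.142, -0.0, -0.006]
force: [-0.6, 1.1, 5.4]
width: 0.0005
```

Request:
move_arm([
  [-0.1,2.6,-0.1,0,0,0],
  [-0.2,2.6,-0.1,0,0,0],
  [-0.3,2.6,-0.1,0,0,0],
  [-0.5,2.5,0,0,0,0],
  [-0.6,2.5,0,0,0,0],
])

```text
t: 6.73
eef_pos: [0.6172, -0.0331, 0.2511]
ee_rot: [3.141, -0.0, -0.005]
force: [-1.6, -3.7, 5.8]
width: 0.0004
```

```bash
python3 - <<'E'
import numpy as np
c=np.array([569.5,-45.5]);a=np.radians(np.arange(15,420,5));p=c+49.5*np.c_[np.cos(a),np.sin(a)]
d=np.diff(p,axis=0)
for i in range(0,len(d)-4,5): print(int(15+5*i+25),p[i+5].round(1),d[i:i+5].round(1).tolist())
from station import arm
print(arm.get_state()['force'],arm.get_state()['moment'])
E
```

```text
40 [607.4 -13.7] [[-1.3, 4.1], [-1.7, 4.0], [-2.0, 3.8], [-2.3, 3.6], [-2.6, 3.4]]
65 [590.4  -0.6] [[-2.9, 3.2], [-3.2, 2.9], [-3.4, 2.6], [-3.6, 2.3], [-3.8, 2.0]]
90 [569.5   4. ] [[-4.0, 1.7], [-4.1, 1.3], [-4.2, 0.9], [-4.3, 0.6], [-4.3, 0.2]]
115 [548.6  -0.6] [[-4.3, -0.2], [-4.3, -0.6], [-4.2, -0.9], [-4.1, -1.3], [-4.0, -1.7]]
140 [531.6 -13.7] [[-3.8, -2.0], [-3.6, -2.3], [-3.4, -2.6], [-3.2, -2.9], [-2.9, -3.2]]
165 [521.7 -32.7] [[-2.6, -3.4], [-2.3, -3.6], [-2.0, -3.8], [-1.7, -4.0], [-1.3, -4.1]]
190 [520.8 -54.1] [[-0.9, -4.2], [-0.6, -4.3], [-0.2, -4.3], [0.2, -4.3], [0.6, -4.3]]
215 [529.  -73.9] [[0.9, -4.2], [1.3, -4.1], [1.7, -4.0], [2.0, -3.8], [2.3, -3.6]]
240 [544.8 -88.4] [[2.6, -3.4], [2.9, -3.2], [3.2, -2.9], [3.4, -2.6], [3.6, -2.3]]
265 [565.2 -94.8] [[3.8, -2.0], [4.0, -1.7], [4.1, -1.3], [4.2, -0.9], [4.3, -0.6]]
290 [586.4 -92. ] [[4.3, -0.2], [4.3, 0.2], [4.3, 0.6], [4.2, 0.9], [4.1, 1.3]]
315 [604.5 -80.5] [[4.0, 1.7], [3.8, 2.0], [3.6, 2.3], [3.4, 2.6], [3.2, 2.9]]
340 [616.  -62.4] [[2.9, 3.2], [2.6, 3.4], [2.3, 3.6], [2.0, 3.8], [1.7, 4.0]]
365 [618.8 -41.2] [[1.3, 4.1], [0.9, 4.2], [0.6, 4.3], [0.2, 4.3], [-0.2, 4.3]]
390 [612.4 -20.8] [[-0.6, 4.3], [-0.9, 4.2], [-1.3, 4.1], [-1.7, 4.0], [-2.0, 3.8]]
415 [597.9  -5. ] [[-2.3, 3.6], [-2.6, 3.4], [-2.9, 3.2], [-3.2, 2.9], [-3.4, 2.6]]
[-1.6225933  -3.67725037  5.7781352 ] [-1.24527699  0.56052279  0.09683275]
```

Request:
move_arm([
  [-1.3,4.1,0,0,0,0],
  [-1.7,4.0,0,0,0,0],
  [-2.0,3.8,0,0,0,0],
  [-2.3,3.6,0,0,0,0],
  [-2.6,3.4,0,0,0,0],
])

```text
t: 7.15
eef_pos: [0.6076, -0.0142, 0.2515]
ee_rot: [3.14, -0.001, -0.005]
force: [-1.1, -4.7, 8.1]
width: 0.0002
```

```bash
cat > spot.py <<'E'
from h import *
def spot(f=None):
    for n in('scene','side'):
        i,s=grab(n,f and n+f); h=cv2.cvtColor(i,cv2.COLOR_RGB2HSV)
        m=cv2.inRange(h,(3,150,90),(16,255,255))
        k,l,st,ce=cv2.connectedComponentsWithStats(m)
        for j in range(1,k):
            if st[j,4]>4:
                p=at_z(n,ce[j],.075)[:2]-[.5695,-.0455]
                if .045<np.hypot(*p)<.075: print(n,st[j,4],p.round(3),np.degrees(np.arctan2(p[1],p[0])).round(1))
    print(s['force'].round(1),s['eef_pos'].round(4))
E
python3 - <<'E'
from spot import *
spot()
for f in('scene0.png','side0.png'):
    n=f[:-5];i=cv2.imread('pics/'+f);m=cv2.inRange(cv2.cvtColor(i,cv2.COLOR_BGR2HSV),(3,150,90),(16,255,255))
    k,l,st,ce=cv2.connectedComponentsWithStats(m)
    for j in range(1,k):
        p=at_z(n,ce[j],.075)[:2]-[.5695,-.0455]
        if .045<np.hypot(*p)<.075:print(n,st[j,4],np.degrees(np.arctan2(p[1],p[0])).round(1))
E
```

```text
side 29 [0.008 0.058] 81.7
[-2.4 -3.1  8.1] [ 0.6072 -0.0137  0.2516]
scene 71 46.2
side 22 44.4
```

Request:
move_arm([
  [-2.9,3.2,0.2,0,0,0],
  [-3.2,2.9,0.2,0,0,0],
  [-3.4,2.6,0.2,0,0,0],
  [-3.6,2.3,0.2,0,0,0],
  [-3.8,2.0,0.2,0,0,0],
])

```text
t: 7.67
eef_pos: [0.5911, -0.0011, 0.2528]
ee_rot: [3.141, -0.003, -0.005]
force: [1.4, -3.1, 8.0]
width: 0.0005
```

Request:
move_arm([
  [-4.0,1.7,0.4,0,0,0],
  [-4.1,1.3,0.4,0,0,0],
  [-4.2,0.9,0.4,0,0,0],
  [-4.3,0.6,0.4,0,0,0],
  [-4.3,0.2,0.3,0,0,0],
])

```text
t: 8.08
eef_pos: [0.5704, 0.0039, 0.2548]
ee_rot: [3.141, -0.003, -0.005]
force: [2.4, -2.7, 7.0]
width: 0.0005
```

Request:
move_arm([
  [-4.3,-0.2,0.3,0,0,0],
  [-4.3,-0.6,0.3,0,0,0],
  [-4.2,-0.9,0.3,0,0,0],
  [-4.1,-1.3,0.2,0,0,0],
  [-4.0,-1.7,0.2,0,0,0],
])

```text
t: 8.5
eef_pos: [0.5496, -0.0005, 0.256]
ee_rot: [-3.141, -0.004, -0.005]
force: [2.9, -0.3, 6.7]
width: 0.0008
```

Request:
move_arm([
  [-3.8,-2.0,0.2,0,0,0],
  [-3.6,-2.3,0.2,0,0,0],
  [-3.4,-2.6,0.2,0,0,0],
  [-3.2,-2.9,0.2,0,0,0],
  [-2.9,-3.2,0.1,0,0,0],
])

```text
t: 8.92
eef_pos: [0.5324, -0.0134, 0.2566]
ee_rot: [-3.141, -0.003, -0.005]
force: [1.4, 1.0, 4.8]
width: 0.0004
```

Request:
move_arm([
  [-2.6,-3.4,-0.2,0,0,0],
  [-2.3,-3.6,-0.2,0,0,0],
  [-2.0,-3.8,-0.1,0,0,0],
  [-1.7,-4.0,-0.1,0,0,0],
  [-1.3,-4.1,-0.1,0,0,0],
])

```text
t: 9.33
eef_pos: [0.5222, -0.0324, 0.2558]
ee_rot: [-3.141, -0.002, -0.005]
force: [-1.0, 2.4, 7.0]
width: 0.0008
```

Request:
move_arm([
  [-0.9,-4.2,-0.1,0,0,0],
  [-0.6,-4.3,-0.2,0,0,0],
  [-0.2,-4.3,-0.2,0,0,0],
  [0.2,-4.3,-0.2,0,0,0],
  [0.6,-4.3,-0.2,0,0,0],
])

```text
t: 9.75
eef_pos: [0.5209, -0.054, 0.2546]
ee_rot: [-3.141, -0.001, -0.005]
force: [-2.3, 1.1, 7.9]
width: 0.0006
```

Request:
move_arm([
  [0.9,-4.2,-0.2,0,0,0],
  [1.3,-4.1,-0.2,0,0,0],
  [1.7,-4.0,-0.2,0,0,0],
  [2.0,-3.8,-0.2,0,0,0],
  [2.3,-3.6,-0.2,0,0,0],
])

```text
t: 10.17
eef_pos: [0.5288, -0.074, 0.2534]
ee_rot: [3.141, 0.001, -0.006]
force: [-3.1, -0.5, 7.4]
width: 0.0005
```

Request:
move_arm([
  [2.6,-3.4,-0.3,0,0,0],
  [2.9,-3.2,-0.3,0,0,0],
  [3.2,-2.9,-0.3,0,0,0],
  [3.4,-2.6,-0.2,0,0,0],
  [3.6,-2.3,-0.2,0,0,0],
])

```text
t: 10.58
eef_pos: [0.5444, -0.0886, 0.252]
ee_rot: [3.141, 0.001, -0.006]
force: [-3.2, -1.3, 7.6]
width: -0.0001
```

Request:
move_arm([
  [3.8,-2.0,-0.3,0,0,0],
  [4.0,-1.7,-0.3,0,0,0],
  [4.1,-1.3,-0.2,0,0,0],
  [4.2,-0.9,-0.2,0,0,0],
  [4.3,-0.6,-0.2,0,0,0],
])

```text
t: 11.0
eef_pos: [0.565, -0.0951, 0.2509]
ee_rot: [3.141, 0.001, -0.006]
force: [-2.6, -1.6, 6.8]
width: 0.0004
```

Request:
move_arm([
  [4.3,-0.2,-0.2,0,0,0],
  [4.3,0.2,-0.2,0,0,0],
  [4.3,0.6,-0.2,0,0,0],
  [4.2,0.9,-0.2,0,0,0],
  [4.1,1.3,-0.1,0,0,0],
])

```text
t: 11.42
eef_pos: [0.5865, -0.0922, 0.2501]
ee_rot: [3.141, 0.0, -0.006]
force: [-2.3, -2.0, 6.2]
width: 0.0004
```

Request:
move_arm([
  [4.0,1.7,-0.2,0,0,0],
  [3.8,2.0,-0.1,0,0,0],
  [3.6,2.3,-0.1,0,0,0],
  [3.4,2.6,-0.1,0,0,0],
  [3.2,2.9,-0.1,0,0,0],
])

```text
t: 11.83
eef_pos: [0.6045, -0.0806, 0.2496]
ee_rot: [3.141, -0.0, -0.006]
force: [-2.4, -1.0, 7.2]
width: 0.0006
```

Request:
move_arm([
  [2.9,3.2,0,0,0,0],
  [2.6,3.4,0,0,0,0],
  [2.3,3.6,0,0,0,0],
  [2.0,3.8,0.1,0,0,0],
  [1.7,4.0,0.1,0,0,0],
])

```text
t: 12.25
eef_pos: [0.6159, -0.0626, 0.2498]
ee_rot: [3.141, 0.0, -0.006]
force: [-1.6, -2.3, 6.9]
width: 0.0006
```

```bash
python3 -c "
from spot import *
spot()"
```

```text
scene 46 [ 0.065 -0.   ] -0.1
[-1.4 -0.4  6.9] [ 0.6162 -0.0619  0.2498]
```

Request:
move_arm([
  [1.3,4.1,0.1,0,0,0],
  [0.9,4.2,0.1,0,0,0],
  [0.6,4.3,0.1,0,0,0],
  [0.2,4.3,0.1,0,0,0],
  [-0.2,4.3,0.2,0,0,0],
])

```text
t: 12.77
eef_pos: [0.6187, -0.0415, 0.2504]
ee_rot: [3.141, 0.0, -0.005]
force: [-1.9, -3.4, 6.3]
width: 0.0002
```

Request:
move_arm([
  [-0.6,4.3,0.1,0,0,0],
  [-0.9,4.2,0.1,0,0,0],
  [-1.3,4.1,0.2,0,0,0],
  [-1.7,4.0,0.2,0,0,0],
  [-2.0,3.8,0.2,0,0,0],
])

```text
t: 13.18
eef_pos: [0.6124, -0.0211, 0.2515]
ee_rot: [3.141, -0.001, -0.005]
force: [-0.6, -3.7, 7.0]
width: 0.0006
```

Request:
move_arm([
  [-2.3,3.6,0.2,0,0,0],
  [-2.6,3.4,0.2,0,0,0],
  [-2.9,3.2,0.3,0,0,0],
  [-3.2,2.9,0.3,0,0,0],
  [-3.4,2.6,0.2,0,0,0],
])

```text
t: 13.6
eef_pos: [0.5982, -0.0054, 0.2529]
ee_rot: [3.141, -0.002, -0.005]
force: [-0.0, -4.8, 7.3]
width: 0.0009
```

Request:
move_arm([
  [-3.5,2.4,0.3,0,0,0],
  [-3.7,2.1,0.3,0,0,0],
  [-3.9,1.8,0.3,0,0,0],
  [-4.1,1.5,0.3,0,0,0],
  [-4.2,1.1,0.2,0,0,0],
])

```text
t: 14.02
eef_pos: [0.5791, 0.0036, 0.2544]
ee_rot: [3.141, -0.003, -0.005]
force: [1.6, -3.1, 6.8]
width: 0.0004
```

```bash
python3 -c "
from spot import *
spot()"
```

```text
side 5 [-0.003  0.057] 93.4
[-0.2 -2.6  6.2] [0.5784 0.0037 0.2544]
```

Request:
move_arm([
  [-4.3,0.7,0.2,0,0,0],
  [-4.3,0.3,0.2,0,0,0],
  [-4.3,-0.1,0.2,0,0,0],
  [-4.3,-0.5,0.2,0,0,0],
  [-4.2,-0.8,0.2,0,0,0],
])

```text
t: 14.53
eef_pos: [0.558, 0.0036, 0.2555]
ee_rot: [-3.141, -0.004, -0.005]
force: [2.6, -1.3, 6.3]
width: 0.0006
```

Request:
move_arm([
  [0,0,1,0,0,0],
  [0,0,2,0,0,0],
  [0,0,5,0,0,0],
  [0,0,15,0,0,0],
  [0,0,30,0,0,0],
])

```text
t: 14.95
eef_pos: [0.5554, 0.0033, 0.3044]
ee_rot: [3.14, 0.008, -0.007]
force: [-0.4, 0.5, 0.5]
width: 0.0006
```

Request:
move_arm([
  [-7,-30,15,0,0,0],
  [-8,-34,5,0,0,0],
  [-8,-34,0,0,0,0],
  [-8,-34,0,0,0,0],
  [-8,-34,0,0,0,0],
], claw=0)

```text
t: 15.37
eef_pos: [0.517, -0.1636, 0.3274]
ee_rot: [-3.141, 0.0, -0.005]
force: [1.9, -0.0, -0.0]
width: 0.0283
```

Request:
move_arm([
  [-8,-34,0,0,0,0],
  [-8,-34,0,0,0,0],
  [-4,-12,0,0,0,0],
  [0,0,0,0,0,0],
  [0,0,0,0,0,0],
])

```text
t: 15.78
eef_pos: [0.4974, -0.243, 0.3269]
ee_rot: [-3.141, 0.001, -0.008]
force: [-0.4, 0.4, -0.2]
width: 0.0615
```

```bash
python3 - <<'E'
from spot import *
spot()
im,s=grab('wrist','w2.png');print(s['eef_pos'],s['ee_rot'],s['width'])
for r in arm.spot_point('diaphragm_center','wrist')[:4]: print(np.round(r['xy']),round(r['score'],2),np.round(at_z('wrist',r['xy'],.014,s),4))
E
```

```text
scene 67 [-0.02   0.056] 109.9
side 26 [-0.017  0.052] 108.3
[ 0.4 -0.1 -0.3] [ 0.4978 -0.2423  0.3271]
[ 0.49803161 -0.24186971  0.32717518] [-3.14125644e+00  4.19586600e-04 -5.49276394e-03] 0.07015318596931669
[356. 295.] 0.91 [ 0.3758 -0.282   0.014 ]
[347. 134.] 0.73 [ 0.5546 -0.268   0.014 ]
[370. 212.] 0.68 [ 0.4763 -0.2921  0.014 ]
```

View pics/w2.png

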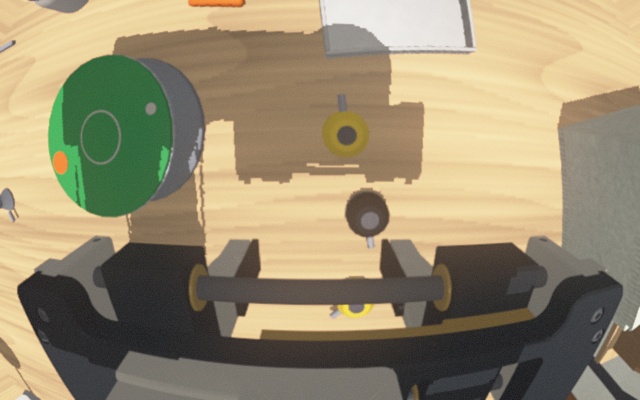

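Picture 4 (wrist) shows the orange spot at (61,162). Its bearing has gone 45°→109° plus one turn, about 424°, so a full turn is done. The black chestpiece is at (368,213), with its stem tip near (371,246).

```bash
python3 - <<'E'
from h import *
s=dict(eef_pos=[0.49803161,-0.24186971,0.32717518],ee_rot=[-3.141256,4.2e-4,-5.5e-3])
a=at_z('wrist',(370,247),.011,s)
i=cv2.imread('pics/w2.png');g=cv2.cvtColor(i,cv2.COLOR_BGR2HSV)
m=(g[:,:,2]<95)&(g[:,:,1]<110);m[:180]=0;m[238:]=0;m[:,:335]=0;m[:,400:]=0
k,l,st,ce=cv2.connectedComponentsWithStats(m.astype(np.uint8));j=1+st[1:,4].argmax();print(st[j],ce[j],at_z('wrist',ce[j],.014,s))
print(a)
for n,px in [('scene',(281,121))]: print(at_z(n,px,.014))
E
```

```text
[ 347  192   41   45 1006] [366.52385686 211.50994036] [ 0.47712898 -0.28874156  0.014     ]
[ 0.43591938 -0.29492124  0.011     ]
[ 0.47499985 -0.28536524  0.014     ]
```

Request:
move_arm([
  [-5,-10,-15,0,0,1.3],
  [-5,-10,-15,0,0,1.3],
  [-4,-10,-15,0,0,1.3],
  [-4,-9,-15,0,0,1.2],
  [-4,-9,-17,0,0,1.2],
], claw=0)

```text
t: 16.4
eef_pos: [0.4764, -0.2899, 0.2502]
ee_rot: [3.141, -0.001, 0.107]
force: [-0.2, -0.1, 0.6]
width: 0.0878
```

```bash
python3 - <<'E'
from h import *
im,s=grab('wrist','w3.png');print(s['eef_pos'],s['ee_rot'],s['width'],s['force'])
for r in arm.spot_point('diaphragm_center','wrist')[:4]: print(np.round(r['xy']),round(r['score'],2),np.round(at_z('wrist',r['xy'],.014,s),4))
E
```

```text
[ 0.47637956 -0.28990097  0.25016848] [ 3.14124839e+00 -9.64661410e-04  1.07273437e-01] 0.08775778151340191 [-0.23168688 -0.14051158  0.56464766]
[300. 326.] 0.96 [ 0.3726 -0.2832  0.014 ]
[324. 223.] 0.9 [ 0.4743 -0.2932  0.014 ]
[300. 110.] 0.77 [ 0.5548 -0.2676  0.014 ]
```

View pics/w3.png

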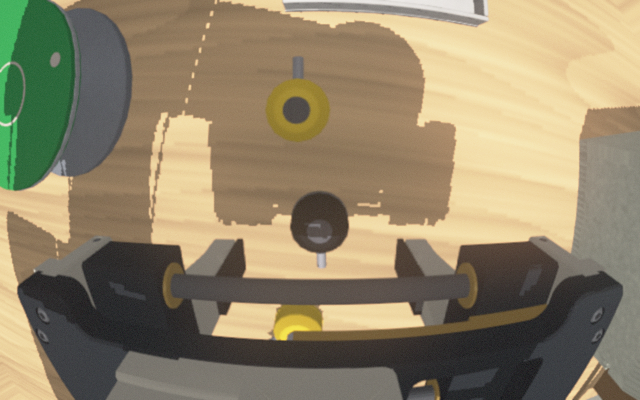

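Picture 5: the black chestpiece is at (320,222), centred between the jaws with the stem straight down the image, so the jaws are aligned. I'm descending to grip it.

Request:
move_arm([
  [-1,-0.5,-18,0,0,0],
  [0,-0.5,-18,0,0,0],
  [0,0,-16,0,0,0],
  [0,0,-11,0,0,0],
  [0,0,-6,0,0,0],
])

```text
t: 16.92
eef_pos: [0.4753, -0.2907, 0.1806]
ee_rot: [-3.141, 0.001, 0.105]
force: [-0.5, -0.4, 0.4]
width: 0.0876
```

Request:
move_arm([
  [0,0,0,0,0,0],
  [0,0,0,0,0,0],
  [0,0,0,0,0,0],
  [0,0,0,0,0,0],
  [0,0,0,0,0,0],
], claw=255, squeeze=12)

```text
t: 17.33
eef_pos: [0.4752, -0.2915, 0.1822]
ee_rot: [3.141, -0.001, 0.104]
force: [0.1, -0.2, -0.9]
width: 0.0596
```

Request:
move_arm([
  [0,0,0,0,0,0],
  [0,0,0,0,0,0],
  [0,0,0,0,0,0],
  [0,0,0,0,0,0],
  [0,0,0,0,0,0],
])

```text
t: 17.75
eef_pos: [0.475, -0.2915, 0.1817]
ee_rot: [3.141, -0.0, 0.104]
force: [0.3, 1.1, 5.4]
width: 0.0433
```

Request:
move_arm([
  [0,0,8,0,0,0],
  [0,0,22,0,0,0],
  [0,0,35,0,0,0],
  [0,0,38,0,0,0],
  [0,0,35,0,0,0],
])

```text
t: 18.17
eef_pos: [0.4745, -0.2914, 0.3214]
ee_rot: [-3.142, 0.001, 0.104]
force: [1.4, 0.7, -0.9]
width: 0.0433
```

Request:
move_arm([
  [10,24,0,0.5,0.6,0],
  [10,24,0,0.5,0.6,0],
  [10,24,0,0.5,0.6,0],
  [10,24,0,0.5,0.6,0],
  [10,24,0,0.6,0.6,0],
])

```text
t: 18.58
eef_pos: [0.5249, -0.1704, 0.3198]
ee_rot: [-3.09, 0.048, 0.105]
force: [-0.5, 0.3, -1.0]
width: 0.0431
```

Request:
move_arm([
  [11,24,0,0,0,0],
  [11,24,0,0,0,0],
  [10,23,0,0,0,0],
  [11,23,0,0,0,0],
  [11,24,0,0,0,0],
])

```text
t: 19.0
eef_pos: [0.579, -0.0523, 0.3197]
ee_rot: [-3.091, 0.048, 0.106]
force: [1.2, -0.9, -0.5]
width: 0.0436
```

Request:
move_arm([
  [0,0,-10,0,0,0],
  [0,0,-10,0,0,0],
  [0,0,0,0,0,0],
  [0,0,0,0,0,0],
  [0,0,0,0,0,0],
])

```text
t: 19.42
eef_pos: [0.5786, -0.0543, 0.2995]
ee_rot: [-3.091, 0.048, 0.105]
force: [-0.3, -0.9, -0.6]
width: 0.0433
```

```bash
python3 - <<'E'
from h import *
im,s=grab('wrist','w4.png');print(s['eef_pos'],s['ee_rot'],s['width'],s['force'])
a=cv2.imread('pics/w4.png')[60:340,160:480];grab('side','s4.png');b=cv2.imread('pics/s4.png')[110:250,235:395]
cv2.imwrite('pics/c4.png',np.hstack([cv2.resize(a,(400,350)),cv2.resize(b,(400,350))]))
E
```

```text
[ 0.57862417 -0.05425199  0.29946049] [-3.09116446  0.04780615  0.10463184] 0.04334973384788486 [-0.28534129 -0.87739084 -0.60433776]
```

View pics/c4.png

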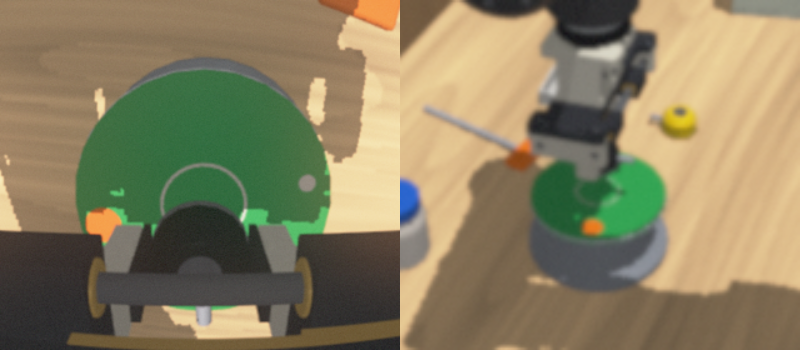

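```bash
python3 - <<'E'
from h import *
s=dict(eef_pos=[0.57862417,-0.05425199,0.29946049],ee_rot=[-3.09116446,0.04780615,0.10463184])
Rm=R.from_euler('xyz',s['ee_rot']).as_matrix();p0=np.array(s['eef_pos'])
n=-Rm[:,2];print('n',n.round(4))
def onplane(px,P):
    o,d=ray('wrist',px,s);t=((P-o)@n)/(d@n);return o+d*t
f=lambda u,v:(160+u*.8,60+v*.8)
B=p0-n*.1817
print('obj bottom nominal',B.round(4))
for px in [(200,203)]:
    q=onplane(f(*px),B);print('edge tool', (Rm.T@(q-p0)).round(4))
C=np.array([.5698,-.0456,.0766])
for px in [(204,163),(160,203),(247,203),(170,181),(237,180)]:
    q=onplane(f(*px),C);print('ring',(q-C).round(4),np.linalg.norm(q-C).round(4))
# better ring fit: sample
i=cv2.imread('pics/w4.png');h=cv2.cvtColor(i,cv2.COLOR_BGR2HSV)[:,:,1].astype(np.float32)
c0=(323,223);a=[]
for t in np.radians(np.arange(200,341,4)):
    rr=np.arange(26,42,.5);x=(c0[0]+rr*np.cos(t)).astype(np.float32);y=(c0[1]+rr*np.sin(t)).astype(np.float32)
    v=cv2.remap(h,x[None],y[None],cv2.INTER_LINEAR)[0];k=v.argmin()
    if np.median(v)-v[k]>30:a.append(onplane((x[k],y[k]),C)[:2])
a=np.array(a)
from scipy.optimize import least_squares
r=least_squares(lambda z:np.hypot(*(a-z[:2]).T)-z[2],[.57,-.045,.024],loss='soft_l1',f_scale=.0005);print(len(a),r.x.round(4),np.abs(r.fun).mean())
E
```

```text
n [ 0.0527 -0.0451  0.9976]
obj bottom nominal [ 0.569  -0.046   0.1182]
edge tool [1.870e-02 1.000e-04 1.817e-01]
ring [ 0.0231  0.0018 -0.0011] 0.0232
ring [-0.0026  0.0239  0.0012] 0.0241
ring [ 0.0024 -0.0248 -0.0012] 0.025
ring [0.011  0.0194 0.0003] 0.0222
ring [ 0.0153 -0.0173 -0.0016] 0.0232
36 [ 0.5685 -0.0459  0.0237] 0.00011598148726861084
```

Request:
move_arm([
  [0.5,0,-12,0,0,0],
  [0.5,0,-12,0,0,0],
  [0.5,0,-8,0,0,0],
  [0,0,-4,0,0,0],
  [0,0,-1,0,0,0],
])

```text
t: 19.93
eef_pos: [0.58, -0.0536, 0.2606]
ee_rot: [-3.091, 0.05, 0.105]
force: [0.8, -0.3, -0.3]
width: 0.0437
```

```bash
python3 - <<'E'
from h import *
im,s=grab('wrist','w5.png');print(s['eef_pos'],s['ee_rot'],s['force'])
Rm=R.from_euler('xyz',s['ee_rot']).as_matrix();p0=s['eef_pos'];n=-Rm[:,2]
C=np.array([.569,-.046,.0766]);B=p0-n*.1817;print('B',B.round(4))
# overlay: predicted object circle (r22) in green at B, ring at C in red
Tc=Tcam('wrist',s);K=np.array(arm.calibration('wrist')['intrinsics'])
def proj(P):
    q=np.linalg.inv(Tc)@np.r_[P,1];v=np.array([q[0],-q[1]]);r=np.linalg.norm(v);th=np.arctan2(r,-q[2]);return K[:2,2]+K[0,0]*th*v/r
ex=Rm[:,0];ey=Rm[:,1];o=im[:,:,::-1].copy()
o=cv2.resize(o[150:290,230:410],None,fx=4.4,fy=4.2,interpolation=cv2.INTER_CUBIC)
for P,r,c in[(B,.022,(0,255,0)),(C,.0242,(0,0,255))]:
    for t in np.arange(-1.5,1.5,.1):
        u=(proj(P+r*(np.cos(t)*ex+np.sin(t)*ey))-[230,150])*[4.4,4.2];cv2.circle(o,tuple(int(z) for z in u),2,c,-1)
cv2.imwrite('pics/c5.png',o)
E
```

```text
[ 0.58000096 -0.05355768  0.2606322 ] [-3.09114973  0.05009893  0.10537175] [ 0.81977085 -0.27675717 -0.30988589]
B [ 0.57   -0.0454  0.0794]
```

View pics/c5.png

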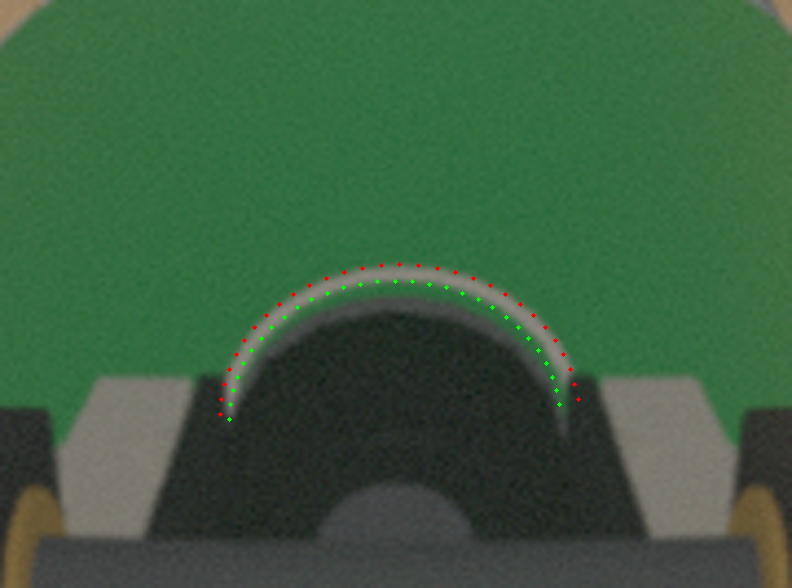

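Picture 6 (hover; pixels in the enlarged crop): the ring's front is at row 265–283 and the chestpiece's front edge at row 300, centred laterally. It needs about 1.5 mm more in +x.

Request:
move_arm([
  [0.8,0,0,0,0,0],
  [0.7,0,-0.5,0,0,0],
  [0,0,-0.6,0,0,0],
  [0,0,-0.6,0,0,0],
  [0,0,-0.6,0,0,0],
])

```text
t: 20.4
eef_pos: [0.582, -0.0534, 0.2603]
ee_rot: [-3.091, 0.047, 0.106]
force: [0.2, 0.3, -0.0]
width: 0.0431
```

Request:
move_arm([
  [0,0,-0.4,0,0,0],
  [0,0,-0.4,0,0,0],
  [0,0,0,0,0,0],
  [0,0,0,0,0,0],
  [0,0,0,0,0,0],
])

```text
t: 20.82
eef_pos: [0.5819, -0.0535, 0.2593]
ee_rot: [-3.091, 0.047, 0.106]
force: [-0.1, 0.8, -0.6]
width: 0.0431
```

Request:
move_arm([
  [0,0,-0.5,0,0,0],
  [0,0,-0.5,0,0,0],
  [0,0,0,0,0,0],
  [0,0,0,0,0,0],
  [0,0,0,0,0,0],
])

```text
t: 21.23
eef_pos: [0.5819, -0.0534, 0.2583]
ee_rot: [-3.091, 0.047, 0.106]
force: [0.2, -0.4, -0.7]
width: 0.0436
```

Request:
move_arm([
  [0,0,-0.4,0,0,0],
  [0,0,-0.4,0,0,0],
  [0,0,0,0,0,0],
  [0,0,0,0,0,0],
  [0,0,0,0,0,0],
])

```text
t: 21.65
eef_pos: [0.582, -0.0534, 0.2576]
ee_rot: [-3.091, 0.047, 0.106]
force: [-0.2, 1.2, 2.1]
width: 0.0431
```

Request:
move_arm([
  [0,0,-0.4,0,0,0],
  [0,0,0,0,0,0],
  [0,0,0,0,0,0],
  [0,0,0,0,0,0],
  [0,0,0,0,0,0],
])

```text
t: 22.07
eef_pos: [0.5819, -0.0534, 0.2572]
ee_rot: [-3.091, 0.047, 0.106]
force: [-1.1, 0.2, 2.5]
width: 0.0432
```

```bash
python3 - <<'E'
from h import *
im,s=grab('wrist','w6.png');print(s['force'])
cv2.imwrite('pics/c6.png',cv2.resize(im[150:290,230:410,::-1],None,fx=4.4,fy=4.2,interpolation=cv2.INTER_CUBIC))
E
```

```text
[-1.07850662  0.21393706  2.45892562]
```

View pics/c6.png

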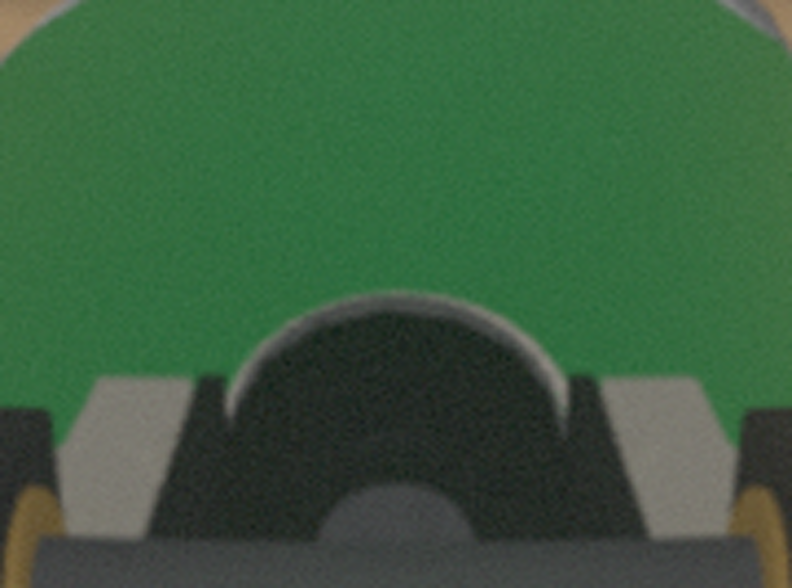

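Picture 7: the ring's front is at row 290 and the chestpiece's rim at about row 298. It's about 1.2 mm too far forward, so I'm lifting slightly and shifting back.

Request:
move_arm([
  [0,0,1.2,0,0,0],
  [0,0,1.3,0,0,0],
  [-0.6,0,0,0,0,0],
  [-0.6,0,0,0,0,0],
  [0,0,0,0,0,0],
])

```text
t: 22.53
eef_pos: [0.5805, -0.0535, 0.2594]
ee_rot: [-3.091, 0.048, 0.105]
force: [-0.2, 0.3, -0.8]
width: 0.0436
```

Request:
move_arm([
  [0,0,-0.6,0,0,0],
  [0,0,-0.6,0,0,0],
  [0,0,-0.6,0,0,0],
  [0,0,-0.5,0,0,0],
  [0,0,0,0,0,0],
])

```text
t: 22.95
eef_pos: [0.5807, -0.0534, 0.2573]
ee_rot: [-3.091, 0.047, 0.106]
force: [-0.2, 0.2, 2.4]
width: 0.043
```

Request:
move_arm([
  [0,0,-0.3,0,0,0],
  [0,0,0,0,0,0],
  [0,0,0,0,0,0],
  [0,0,0,0,0,0],
  [0,0,0,0,0,0],
])

```text
t: 23.37
eef_pos: [0.5807, -0.0535, 0.2571]
ee_rot: [-3.091, 0.047, 0.106]
force: [-1.1, 1.0, 2.4]
width: 0.0428
```

```bash
python3 - <<'E'
from h import *
im,s=grab('wrist','w7.png');print(s['force'])
cv2.imwrite('pics/c7.png',cv2.resize(im[150:290,230:410,::-1],None,fx=4.4,fy=4.2,interpolation=cv2.INTER_CUBIC))
E
```

```text
[-1.07530792  1.02947796  2.42998477]
```

View pics/c7.png

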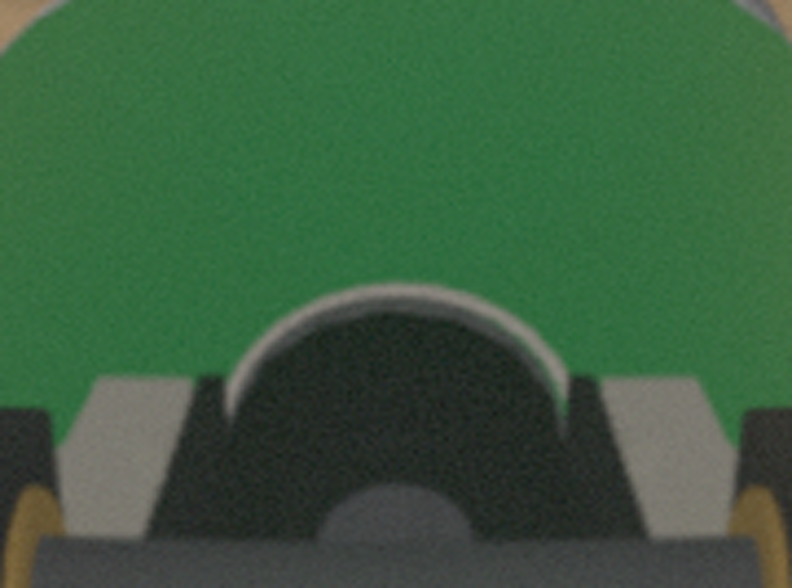

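Picture 8: the ring's front is at row 282 and the rim at row 297. That is an even gap of about 2.2 mm, so it's centred. I'm releasing it and backing off along the tool axis.

Request:
move_arm([
  [0,0,0,0,0,0],
  [0,0,0,0,0,0],
  [0,0,0,0,0,0],
  [0,0,0,0,0,0],
  [0,0,0,0,0,0],
], claw=60)

```text
t: 23.83
eef_pos: [0.5807, -0.0535, 0.2568]
ee_rot: [-3.091, 0.047, 0.106]
force: [-1.1, 0.0, 0.2]
width: 0.066
```

Request:
move_arm([
  [0,0,0,0,0,0],
  [0,0,0,0,0,0],
  [0.2,-0.1,3,0,0,0],
  [0.5,-0.5,10,0,0,0],
  [1,-1,20,0,0,0],
])

```text
t: 24.25
eef_pos: [0.5817, -0.0551, 0.2889]
ee_rot: [-3.091, 0.051, 0.105]
force: [0.7, -0.1, 0.4]
width: 0.067
```

Request:
move_arm([
  [1.5,-1.3,30,0,0,0],
  [-15,0,35,0,0,0],
  [-20,0,30,0,0,0],
  [-20,0,20,0,0,0],
  [0,0,0,0,0,0],
])

```text
t: 24.67
eef_pos: [0.5271, -0.0568, 0.4114]
ee_rot: [-3.091, 0.039, 0.106]
force: [0.3, -0.0, 0.4]
width: 0.0671
```

```bash
python3 - <<'E'
from h import *
im,s=grab('wrist','w8.png');print(s['eef_pos'],s['force'],s['width'])
im2,_=grab('side','s8.png');im3,_=grab('scene','sc8.png')
a=cv2.resize(im[90:260,210:430],(400,310));b=cv2.resize(im2[140:230,255:370],(400,310))
c=cv2.resize(im3[60:260,160:420],(400,290));d=cv2.resize(im2[60:260,240:500],(400,290))
cv2.imwrite('pics/c8.png',np.vstack([np.hstack([a,b]),np.hstack([c,d])])[:,:,::-1])
E
```

```text
[ 0.52713352 -0.05677195  0.41142979] [ 0.26492392 -0.00373813  0.40178335] 0.06707945925083864
```

View pics/c8.png

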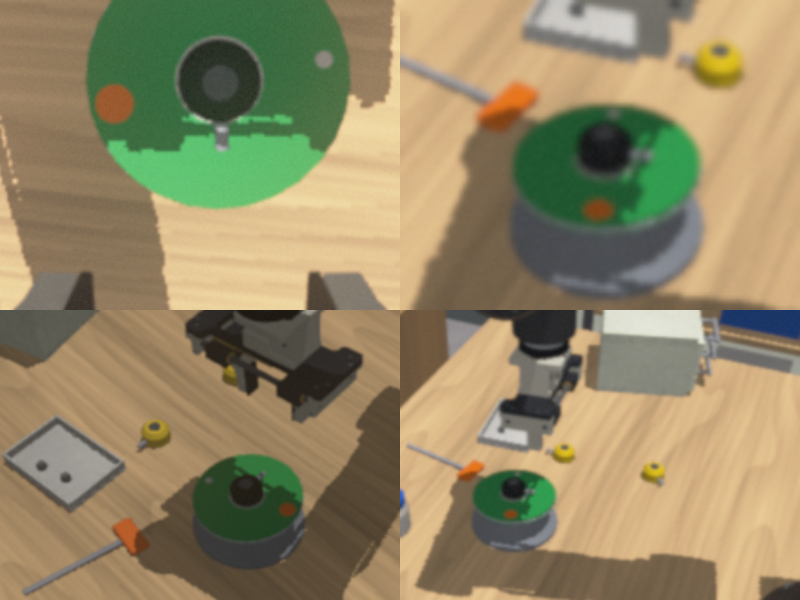

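Picture 9: the black chestpiece sits flat and centred in the white ring at (219,81) in the crop. The gripper is clear, and the yellow chestpieces, tray and hammer haven't moved.

```bash
python3 -c "
from station import arm
print(arm.job_done())"
```

```text
the job is handed in; nothing more can be done
None
```

I wheeled the empty turntable round through about 424° without lifting off, then set the black chestpiece in the white ring and let go. The job is handed in, at about 25 s of the 72 s allowed.

- **Wheeling:** I turned the disc anticlockwise with a shut fingertip. The press read 4.8 to 8.1 N at the end of each step; forces between readings were not seen. The orange spot went from a bearing of about 45° to 109° plus one full turn, checked in both fixed cameras. The fingertip slipped, so the disc turned less than the fingertip's path of about 465°.
- **Placing:** I tilted the tool to match the disc's lean and set the chestpiece down at about 2.5 N. At first it sat about 1.2 mm too far forward, so I lifted it slightly, corrected it and set it down again. The last pictures show it flat and evenly inside the ring, with the gripper well clear.
- **Rest of the counter:** The yellow chestpieces, tray and hammer look unmoved in the last pictures. I did not recheck the bell, fork or jar closely, but the arm never went near them low down.
- **Disagreement:** Camera estimates of the ring's centre differed by about 1 mm between views. I settled it from the close-up of the rim against the ring.

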